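# Tag the port and take off its cap of unknown hand

### The arm

A 6-joint arm with a two-finger parallel gripper is mounted at the origin on a cart in front of the work surface, level with it; the furniture and walls round the work are solid. World frame = base frame: x ahead of the robot, y to its left, z up, the work surface at z = 0. Lengths are in m, angles in rad, forces in N, time in s.
With the tool pointing down it reaches from about 0.35 to 0.975 m from the base axis. Payload 7.1 kg.
Tool frame: the origin (TCP) lies midway between the tips of the shut fingers; the grasp point (between the pads) lies 19 mm behind it; z points along the fingers, y is the line along which they close (so a half turn about z gives the same grasp; the last joint's range is limited). The gripper opens to 88 mm and grips with 3 to 60 N. Pads are 20 mm wide; open, the fingers measure 115 mm over their backs; the gripper's body (75 mm by 178 mm) begins 61 mm behind the grasp point.
Start: joints at [-1.236, 0.423, 1.63, -0, 1.089, -0.019], TCP at [0.217, -0.586, 0.223] pointing down, gripper open.
Joint ranges: [-3, 3], [-0.9, 2.11], [0.09, 2.58], [-1.31, 4.45], [0.11, 2.69], [-2.54, 2.54]. Speed limits (rad/s): [2.39, 2.39, 3.01, 3.14, 3.14, 3.14].

### API

Orientations are given as a unit quaternion [w, x, y, z].
In Python, from station import move_pose, movel, movej, command_gripper, wait, inverse_kinematics, read_camera, camera_info, MotionError, job_done, get_time, get_joint_pos, get_qvel, get_effort, get_tcp_pos, get_ee_rot, get_ft_force, get_ft_torque, get_grip_width, get_finger_force gives the robot as it stands. Calls block until the motion is done:
- move_pose(position, orientation): joint-space move of the TCP to a pose.
- movel(position, frame=None, v=0.15, until_force=None): straight line of the TCP; frame=None keeps the orientation; v is the mean speed in m/s. With until_force (N) it stops when the force on the tool has changed by that much, and returns True; else False.
- movej(angles): joint-space move.
- command_gripper(opening): opening from 0.0 (shut) to 1.0 (fully open); the grip force is fixed at half the most; returns when the fingers have stopped.
- wait(seconds).
- inverse_kinematics(position, orientation): joint angles nearest the present ones, or None.
- read_camera(name): name is "scene" or "top"; returns the picture (420x560x3 uint8, red, green, blue); there is no depth.
- camera_info(name): a dict with "intrinsics" (3x3 intrinsics, pixels), "T" (4x4, takes a point from camera to world coordinates). Camera axes: x right, y up, looking along -z (the intrinsics and any distortion apply to the point x, -y, -z); pixel columns grow to the right and rows downward; lengths in m; the calibration is good to about 2 mm. A picture is of the moment at which its call begins. camera_info takes no time and is no camera call.
A pose or a line that the arm cannot do raises MotionError and nothing moves.
- job_done(): hands the job in; it is judged then, once.
Readings, each from a call of its own:
- get_time(): time.
- get_joint_pos(): joint angles.
- get_qvel(): joint speeds.
- get_effort(): joint torques, N m.
- get_tcp_pos(): TCP position.
- get_ee_rot(): TCP orientation.
- get_ft_force(): force on the tool from outside, world axes, zero at the start.
- get_ft_torque(): the same for the moment, N m.
- get_grip_width(): opening from 0.0 (shut) to 1.0 (fully open).
- get_finger_force(): force on a finger pad.
Only numpy, scipy, OpenCV 4.12 (cv2) and the standard library are available. Lean on these libraries where they do the work, as an engineer would, in place of code of your own. Each camera call takes 0.05 s, during which the arm holds its last target. There are 200 camera calls.

### The job

Hook the saddle-shaped metal tag over the middle of the rail so that it sits down on the rail, slide it along the rail (without lifting it off) to the wide rubber sleeve that marks the port to be opened, centre it on the sleeve and let it hang there by itself. Then take the cap off the port that stands in front of the wide sleeve: it may loosen clockwise or anticlockwise, so try both ways, then lift it straight off, leaving the other port's cap on. Finish while still holding the cap in the air, about 10 cm above where it sat and over its port.

Things in the scene. Friction and masses are not known exactly. Their poses are not given: they have to be found in the camera images.
- tag_tab (a point): centre of the upright grip tab on top of the loose tag; tab 10 mm thick (x), 32 mm wide (y), 43 mm high. The tag, an aluminium inverted U, 0.12 kg, stands on its two legs. The point is 86 mm above the legs' lower ends, 21 mm above the 6 mm bridge that joins them; when the tag hangs on the rail it is 33 mm above the rail's axis
- rail_mid (a point): middle of the axis of the fixed horizontal steel rail, 340 mm long, 12 mm in diameter, on a post at each end, its axis 100 mm above the bench; the rail runs along this frame's y, the ports lie to -x of it
- sleeve: the mark: the wide rubber sleeve (30 mm along the rail, flush enough to slide over) on the rail about 80 mm left or right of the rail's middle; origin at its centre, on the rail's axis
- ring: a narrow rubber ring (6 mm along the rail), on the rail's other half; not the mark, also slid over freely; origin at its centre on the rail's axis
- port_left: fixed round metal foot (68 mm across, 12 mm high) of the capped port on the left (greater y is left), about 130 mm in front of the rail; origin at the centre of its underside, on the bench. A smooth stub in the middle carries the cap; the top of the stub is 62 mm above the bench
- port_right: fixed round metal foot (68 mm across, 12 mm high) of the capped port on the right (greater y is left), about 130 mm in front of the rail; origin at the centre of its underside, on the bench. A smooth stub in the middle carries the cap; the top of the stub is 62 mm above the bench
- cap_left_centre (a point): centre (half-way up) of the left port's round knurled steel cap, 46 mm across, 36 mm high, 0.12 kg; seated, it is 50 mm above the bench, the rim 32 mm. It turns freely and loosens one way, clockwise or anticlockwise, not visible which; the wrong way it meets a hard stop after about 5 degrees. Turned 40 to 75 degrees the right way (60 is best) it pulls straight up; off once raised 30 mm
- cap_right_centre (a point): centre (half-way up) of the right port's round knurled steel cap, 46 mm across, 36 mm high, 0.12 kg; seated, it is 50 mm above the bench, the rim 32 mm. It turns freely and loosens one way, clockwise or anticlockwise, not visible which; the wrong way it meets a hard stop after about 5 degrees. Turned 40 to 75 degrees the right way (60 is best) it pulls straight up; off once raised 30 mm
- tag: the same tag, 107 mm high; origin between the lower ends of its 60 mm legs. Legs: a 66 mm wide plate at -x and a 34 mm wide one at +x, with a clear gap of 22 mm between (x = -11 to +11 mm), open below and at both ends along y, for the rail. Either leg may face the robot
- cap_left: the left cap; origin at the centre of its lower rim, 18 mm below its centre. Two lugs inside lie under a ledge of the port: until loosened it lifts only about 2 mm; turned too far the right way (about 80 to 120 degrees) it is caught again, so turn back. No spring, no thread pitch
- cap_right: the right cap; origin at the centre of its lower rim, 18 mm below its centre. Two lugs inside lie under a ledge of the port: until loosened it lifts only about 2 mm; turned too far the right way (about 80 to 120 degrees) it is caught again, so turn back. No spring, no thread pitch
Things that resemble listed ones, but are neither listed nor needed, are in the scene too. Leave any purple or red look-alike of the cap_left alone.

How it is judged:
On the way, in this order (a step that is already met when the one before it is completed fails the run):
1. the tag sits over the rail, more than 45 mm from the sleeve (x of tag_tab in the frame of rail_mid between -0.01 and 0.01 m and z of tag_tab in the frame of rail_mid between 0.024 and 0.044 m and angle between tag_tab's own z axis and vertical below 0.35 rad and horizontal distance between tag_tab and sleeve above 0.045 m), for 0.2 s.
2. the tag, still sitting on the rail, is part way to the sleeve (x of tag_tab in the frame of rail_mid between -0.01 and 0.01 m and z of tag_tab in the frame of rail_mid between 0.024 and 0.044 m and angle between tag_tab's own z axis and vertical below 0.35 rad and horizontal distance between tag_tab and sleeve between 0.018 and 0.042 m), for 0.05 s.
3. the tag hangs at the sleeve (within 15 mm of its centre), let go (x of tag_tab in the frame of rail_mid between -0.01 and 0.01 m and z of tag_tab in the frame of rail_mid between 0.024 and 0.044 m and angle between tag_tab's own z axis and vertical below 0.35 rad and horizontal distance between tag_tab and sleeve below 0.015 m and contact force between the fingers and tag below 0.05 N and linear speed of tag below 0.05 m/s), for 0.2 s.
At the end, for the whole second after the job is handed in: The tag hangs on the rail within 15 mm of the wide sleeve's centre, let go; the cap of the port in front of that sleeve is held still in the fingers, lifted at least 70 mm from its seat, within 80 mm sideways of the port's axis, touching nothing else of the port; the other cap sits on its port (x of tag_tab in the frame of rail_mid between -0.01 and 0.01 m and z of tag_tab in the frame of rail_mid between 0.024 and 0.044 m and angle between tag_tab's own z axis and vertical below 0.35 rad and horizontal distance between tag_tab and sleeve below 0.015 m and contact force between the fingers and tag below 0.05 N and ((horizontal distance between port_left and sleeve below 0.155 m and z of cap_left_centre in the frame of port_left above 0.12 m and horizontal distance between cap_left_centre and port_left below 0.08 m and contact force between the fingers and cap_left above 1 N and contact force between cap_left and port_left below 0.05 N and linear speed of cap_left below 0.03 m/s and z of cap_right_centre in the frame of port_right below 0.056 m and horizontal distance between cap_right_centre and port_right below 0.006 m) or (horizontal distance between port_right and sleeve below 0.155 m and z of cap_right_centre in the frame of port_right above 0.12 m and horizontal distance between cap_right_centre and port_right below 0.08 m and contact force between the fingers and cap_right above 1 N and contact force between cap_right and port_right below 0.05 N and linear speed of cap_right below 0.03 m/s and z of cap_left_centre in the frame of port_left below 0.056 m and horizontal distance between cap_left_centre and port_left below 0.006 m))); the arm keeps its last pose, push and grip.
It fails at once if a cap is lifted off while the tag does not hang at the sleeve ((z of cap_left_centre in the frame of port_left above 0.07 m or z of cap_right_centre in the frame of port_right above 0.07 m) and not (x of tag_tab in the frame of rail_mid between -0.01 and 0.01 m and z of tag_tab in the frame of rail_mid between 0.024 and 0.044 m and angle between tag_tab's own z axis and vertical below 0.35 rad and horizontal distance between tag_tab and sleeve below 0.015 m)).
It fails at once if the cap of the other port is lifted off ((not (horizontal distance between port_left and sleeve below 0.155 m) and z of cap_left_centre in the frame of port_left above 0.07 m) or (not (horizontal distance between port_right and sleeve below 0.155 m) and z of cap_right_centre in the frame of port_right above 0.07 m)).
It also fails if it takes over 58 s, if anything falls off the work surface, if the arm or the gripper's body presses on something with over 40 N, if the wrist force passes 120 N, or if a joint passes its speed limit or range.

## Working session

There is one attempt and no reset: what is moved stays moved. The work goes in short steps, each a Python script; the robot and the scene stay as the last script left them, time stands still between calls to the robot, and variables do not carry over. Pictures are saved under pics/ and viewed, at most 10 in all, crops included, and the job is handed in when it is done.

```bash
ls; mkdir -p pics; python3 - <<'E'
from station import *
import cv2
for n in("scene","top"):
    im=read_camera(n); cv2.imwrite(f"pics/{n}0.png",im[:,:,::-1]); c=camera_info(n); print({k:(v.tolist() if hasattr(v,'tolist') else v) for k,v in c.items()})
print(get_time(),get_ee_rot(),get_grip_width())
E
```

```text
pics
{'intrinsics': [[392.2620360523534, 0.0, 288.0428817098095], [0.0, 392.2620360523534, 208.21603377782554], [0.0, 0.0, 1.0]], 'T': [[-0.8705214653082192, 0.22945206806463705, -0.4353666580004629, 0.08810699245102178], [-0.492130446687547, -0.40579603411021087, 0.7701540119635423, 0.8626938492540225], [4.336757290765636e-05, 0.8846927868821388, 0.4661745069799162, 0.5256113826307669], [0.0, 0.0, 0.0, 1.0]]}
{'intrinsics': [[451.89592474464877, 0.0, 286.8382703893605], [0.0, 451.89592474464877, 209.87229153212357], [0.0, 0.0, 1.0]], 'T': [[-0.022230808250202128, 0.9955072627760204, -0.09203847524127338, 0.385544330389736], [-0.9997467067676042, -0.02245939322169087, -0.0014484348253780029, 0.14901389498230494], [-0.003509055695290112, 0.09198296264150888, 0.9957543979876856, 1.0629094922540183], [0.0, 0.0, 0.0, 1.0]]}
0.1 [-6.60728262e-04  9.84398041e-01  1.75954675e-01 -1.10690262e-04] 1.0002193292825745
```

View pics/scene0.png

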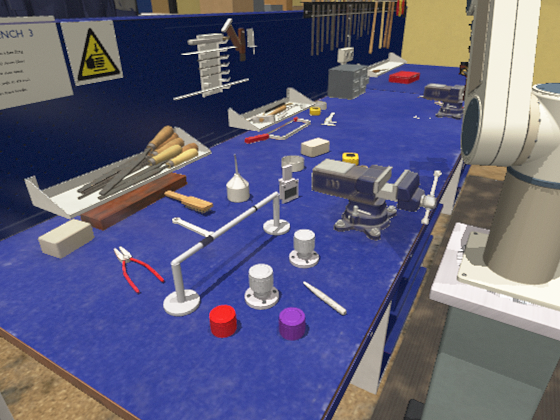

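View pics/top0.png

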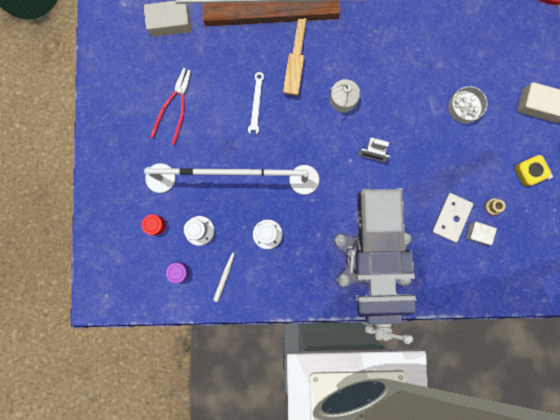

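The top view shows the rail at about (160,172)–(305,174), with the wide dark sleeve near (186,172) and the thin ring near (263,172). The tag is near (376,150), the port caps near (198,229) and (267,233), and a vise near (385,250). Next I'll enlarge the important parts.

```bash
python3 - <<'E'
import cv2, numpy as np
t=cv2.imread("pics/top0.png"); s=cv2.imread("pics/scene0.png")
r=lambda im,x,y,w,h,W,H:cv2.resize(im[y:y+h,x:x+w],(W,H),interpolation=cv2.INTER_CUBIC)
a=r(t,140,155,180,100,800,444//1)[:300]
a=r(t,140,155,200,60,800,240)          # 4x rail
b=np.hstack([r(t,350,130,50,45,400,360),r(s,265,155,50,45,400,360)]) #8x tag
cv2.imwrite("pics/c1.png",np.vstack([a,b]))
E
```

```text
(no output)
```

View pics/c1.png

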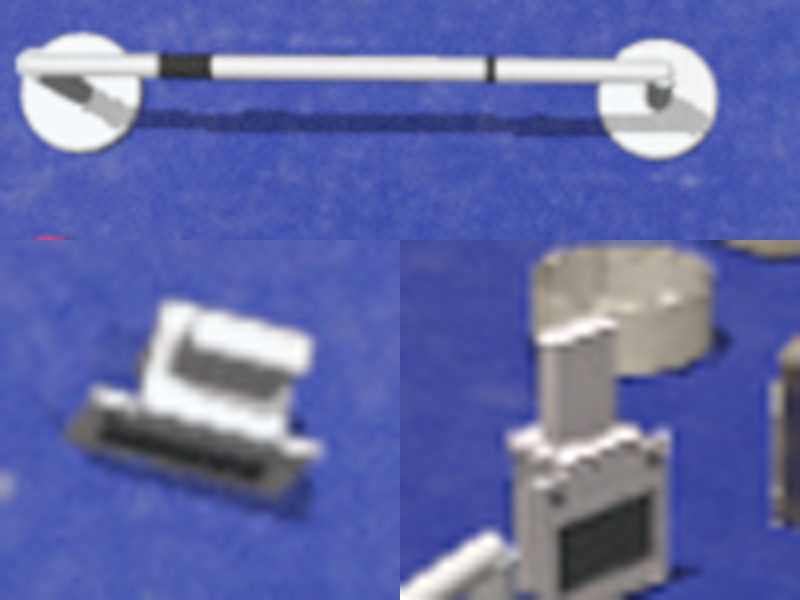

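```bash
python3 - <<'E'
import cv2, numpy as np
t=cv2.imread("pics/top0.png"); s=cv2.imread("pics/scene0.png")
r=lambda im,x,y,w,h,W,H:cv2.resize(im[y:y+h,x:x+w],(W,H),interpolation=cv2.INTER_CUBIC)
a=r(t,140,200,160,60,800,300)          # 5x caps
b=r(s,160,185,160,60,800,300)# 5x
b=np.hstack([r(s,235,220,100,75,400,300),r(s,160,180,130,98,400,300)])
cv2.imwrite("pics/c2.png",np.vstack([a,b]))
E
```

```text
(no output)
```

View pics/c2.png

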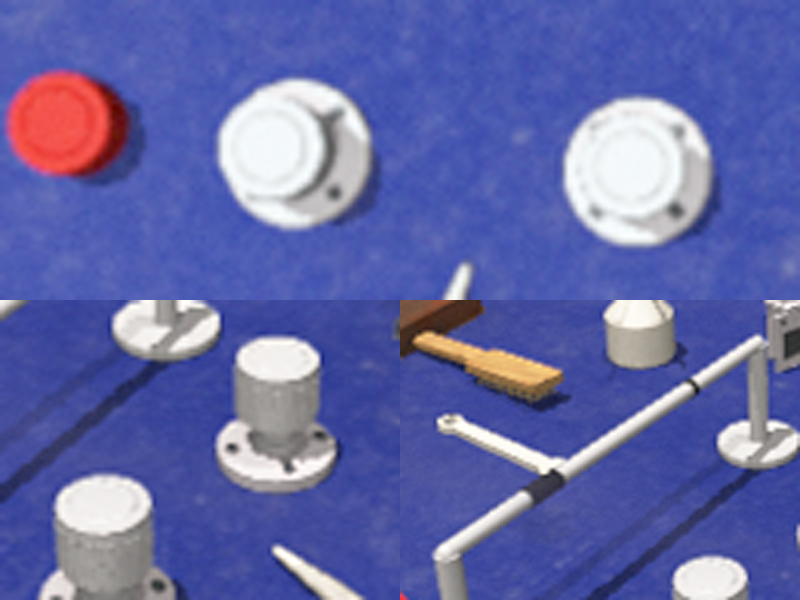

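The tag's wide leg, with the dark recess, faces the robot, and its yaw is about -15°. The sleeve is at top (186.2,171.8) and scene (207.1,240.4), so the left port is the one to open. Cap tops are at top (194.6,230) and (267.6,233.6), and the tab's top is at (381.5,143.1). Next I'll triangulate these.

```bash
cat > h.py <<'E'
from station import *
import numpy as np, cv2
from scipy.optimize import least_squares
from scipy.spatial.transform import Rotation as R
def proj(n,p):
    c=camera_info(n);T=np.array(c["T"]);K=np.array(c["intrinsics"])
    q=T[:3,:3].T@(np.asarray(p)-T[:3,3]); q=K@np.array([q[0],-q[1],-q[2]]); return q[:2]/q[2]
def tri(z,**px):
    f=lambda v:np.concatenate([proj(n,[v[0],v[1],z])-p for n,p in px.items()])
    s=least_squares(f,[.5,0]); return s.x,s.fun.round(1)
def down(yaw):  # tool down, finger closing axis (tool y) at angle yaw(deg)+90 from world x
    q=(R.from_euler('z',yaw,degrees=True)*R.from_euler('x',180,degrees=True)).as_quat()
    return np.array([q[3],q[0],q[1],q[2]])
E
python3 - <<'E'
from h import *
for n,z,t,s in [("sleeve",.1,(185.8,171.4),(206.7,240.1)),("ring",.1,(262.4,171.9),(255.5,208)),
 ("capL",.068,(194.2,229.6),(260.4,270.1)),("capR",.068,(267.2,233.2),(304.1,234.2)),("tab",.107,(381.1,142.7),(286.8,166.6))]:
    print(n,*tri(z,top=t,scene=s),tri(z,top=t)[0],tri(z,scene=s)[0])
a=[tri(.107,top=(350+x/8,130+(y-240)/8))[0] for x,y in [(195,318),(312,348)]];print(np.degrees(np.arctan2(*(a[1]-a[0])[::1]*-1)),a)
w=[tri(.063,top=(350+x/8,130+(y-240)/8))[0] for x,y in [(95,385),(322,445)]];d=w[0]-w[1];print(np.degrees(np.arctan2(-d[0],d[1])))
print(R.from_quat(np.roll(get_ee_rot(),-1)).as_matrix().round(2),get_joint_pos())
E
```

```text
sleeve [0.56089735 0.36380385] [ 1.3  0.9 -1.3  0.8] [0.56284479 0.3666059 ] [0.5604973  0.36034008]
ring [0.5550326  0.19906093] [ 1.1  1.3 -1.8  0.3] [0.55797287 0.20128766] [0.55212417 0.19593288]
capL [0.43725276 0.35519837] [ 0.2  0.5 -0.5 -0.3] [0.43846056 0.35553042] [0.43600135 0.35544503]
capR [0.42564709 0.19499439] [-0.1  0.6 -0.5 -0.7] [0.42693263 0.19481774] [0.42342464 0.19698292]
tab [ 0.6133203  -0.05560272] [-0.   0.5 -0.6 -1. ] [ 0.61447993 -0.05565462] [ 0.60808109 -0.04987777]
16.037339713940295 [array([ 0.62127908, -0.04145301]), array([ 0.61233608, -0.07256444])]
-16.432349406644043
[[ 0.94  0.35 -0.  ]
 [ 0.35 -0.94  0.  ]
 [ 0.   -0.   -1.  ]] [-1.23603117e+00  4.23761364e-01  1.63058720e+00 -1.22446020e-05
  1.08858392e+00 -1.89802153e-02]
```

```bash
python3 - <<'E'
from h import *
f=lambda v:np.concatenate([proj("top",v)-(363,191),proj("scene",v)-(313,164)])
s=least_squares(f,[.5,0,.1]);print("vise",s.x,s.fun)
print("rail ends",tri(.1,top=(145,171))[0],tri(.1,top=(307.5,172.4))[0])
p=[.614,-.0556]; q=down(73.8)
move_pose([*p,.20],q); print(get_time(),get_joint_pos())
cv2.imwrite("pics/t1.png",np.vstack([cv2.resize(read_camera("top")[60:240,300:480],(560,560)) [:300],cv2.resize(read_camera("scene")[80:230,200:400],(560,420))[:300]])[:,:,::-1])
E
```

```text
vise [ 0.50469143 -0.00564315  0.14995374] [ 0.07252506  0.14989493 -0.21291838 -0.01770954]
rail ends [0.56573491 0.45475775] [0.55465911 0.10407363]
2.4583 [-1.11010549e-01  4.36474799e-01  1.66702832e+00 -1.94149745e-04
  1.03799449e+00  1.73092072e-01]
```

View pics/t1.png

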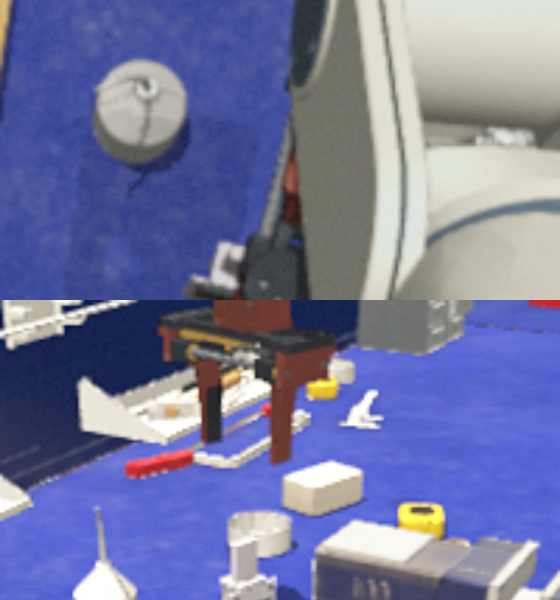

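The gripper sits above the tag, with its fingers at about (210,440) and (280,460) and the tab at about (243,555) in the lower crop. The vise corner at x=0.505 clears the gripper body. Next I'll grasp the tag, lift it and move it over the rail.

```bash
python3 - <<'E'
from h import *
f0=get_ft_force()
hit=movel([.614,-.0556,.073],v=.12,until_force=6); print("hit",hit,get_tcp_pos())
command_gripper(0.0); print("w",get_grip_width()*88,get_finger_force(),get_tcp_pos(),get_time())
movel([.614,-.0556,.20],v=.15); print("w",get_grip_width()*88,(get_ft_force()-f0).round(2))
move_pose([.560,.279,.20],down(88.2)); print(get_time(),get_tcp_pos(),get_grip_width()*88)
im=np.vstack([cv2.resize(read_camera("top")[110:210,130:330],(600,300)),cv2.resize(read_camera("scene")[110:260,180:380],(400,300))[:, :400].repeat(1,0) if 0 else cv2.resize(read_camera("scene")[130:280,150:450],(600,300))])
cv2.imwrite("pics/t2.png",im[:,:,::-1])
E
```

```text
hit False [ 0.61460742 -0.05567476  0.07374262]
w 9.72806195235802 29.995730817317963 [ 0.61387402 -0.05558762  0.07287331] 4.9417
w 10.142727677887283 [ 0.84 -0.54 -2.99]
7.225 [0.56034229 0.27801626 0.19980556] 9.94991610667862
```

View pics/t2.png

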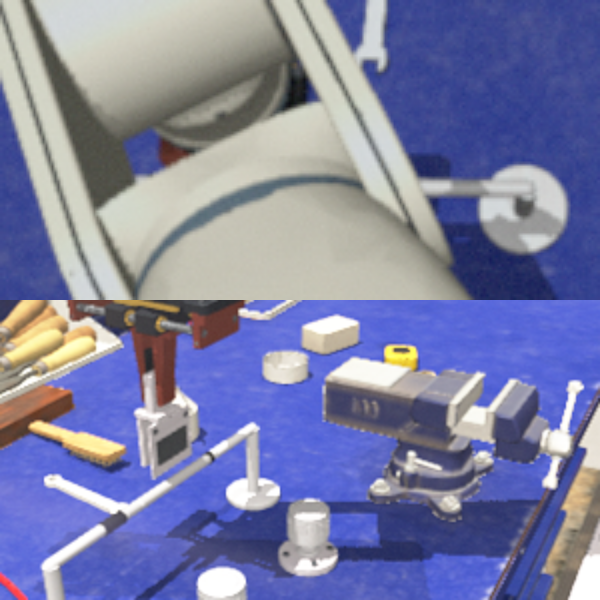

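The tag is held with its legs at about (165,440) in the lower crop, above the rail. Next I'll lower it until it makes contact.

```bash
python3 - <<'E'
from h import *
y=get_tcp_pos()[1]
movel([.559,y,.185],v=.15)
hit=movel([.559,y,.114],v=.06,until_force=5); print("hit",hit,get_tcp_pos(),get_ft_force().round(1),get_time())
wait(.1);im=read_camera("scene")[130:280,150:450]
cv2.imwrite("pics/t3.png",cv2.resize(im,(800,400),interpolation=cv2.INTER_CUBIC)[:,:,::-1])
E
```

```text
hit True [0.55854167 0.27747934 0.11959438] [0.1 0.1 3.6] 8.5667
```

View pics/t3.png

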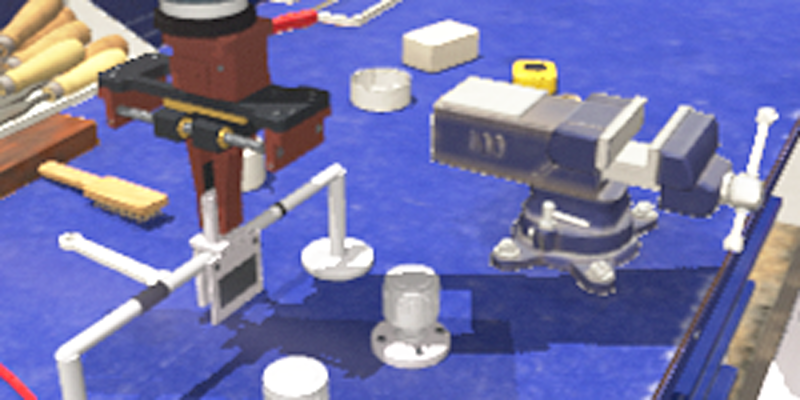

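The tag straddles the rail and seats at the expected height, with its leg at about (235,280), the sleeve at (152,293) and the ring at (280,208). Next I'll slide it and release.

```bash
python3 - <<'E'
from h import *
x,y,z=get_tcp_pos(); z=.1195
wait(.2)
Y=.335; movel([x+(Y-y)*.03,Y,z],v=.06); print(get_tcp_pos(),get_ft_force().round(1)); wait(.15)
Y=.3655; movel([x+(Y-y)*.03,Y,z],v=.05); wait(.2); print(get_tcp_pos(),get_ft_force().round(1),get_grip_width()*88)
command_gripper(0.6); p=get_tcp_pos(); print(p,get_finger_force(),get_time())
movel([p[0],p[1],.23],v=.2)
move_pose([.40,.20,.25],down(129)); print(get_time(),get_joint_pos().round(2))
wait(.2)
im=np.vstack([cv2.resize(read_camera("top")[150:250,140:300],(480,300)),cv2.resize(read_camera("scene")[180:300,150:342],(480,300))])
cv2.imwrite("pics/t4.png",im[:,:,::-1])
E
```

```text
[0.56033956 0.33536139 0.11957419] [-0.9 -1.2  4.6]
[0.56120579 0.36556105 0.11958817] [-0.6 -1.3  4.7] 9.793471612932112
[0.56121525 0.36549113 0.11952711] 0.0 11.9583
13.5833 [ 0.44  0.12  1.98  0.    1.04 -0.24]
```

View pics/t4.png

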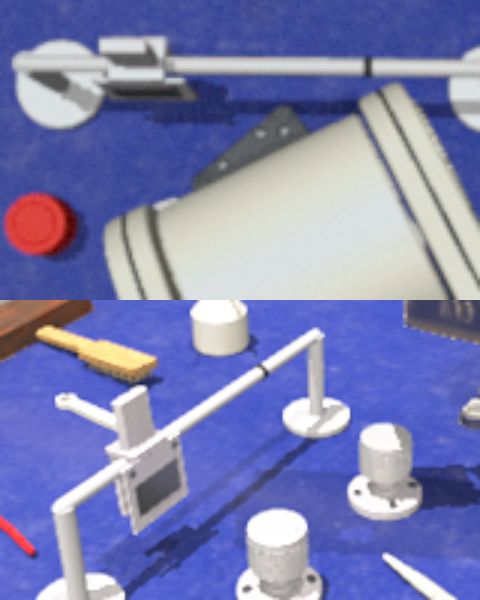

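The tag hangs upright and covers the sleeve, with its tab top at about (122,44) in the upper crop and about (130,93) in the lower one. Next I'll check its position numerically and move above the left cap.

```bash
python3 - <<'E'
from h import *
print(tri(.154,top=(180.7,164.7),scene=(202,217)),tri(.154,top=(180.7,164.7))[0])
c=[.4375,.3553]
move_pose([*c,.15],down(129)); print(get_joint_pos().round(2),get_time())
command_gripper(.8)
f0=get_ft_force()
print("hit",movel([*c,.034],v=.1,until_force=6),get_tcp_pos())
command_gripper(0.0); wait(.1); print("w",get_grip_width()*88,get_finger_force(),(get_ft_force()-f0).round(1),get_ft_torque().round(2),get_tcp_pos(),get_time())
E
```

```text
(array([0.56523296, 0.3635866 ]), array([ 0.6,  0.8, -1. , -0.2])) [0.56698085 0.36479227]
[ 0.66  0.43  1.82 -0.    0.89 -0.02] 14.6583
hit False [0.4379114  0.35559356 0.03459413]
w 45.60032682649222 30.00009855721146 [-1.3  0.4  2.5] [-0.03 -0.09  0.  ] [0.43771704 0.35545817 0.03428427] 17.075
```

```bash
cat >> h.py <<'E'
def turn(deg,step=4,lim=.25):
    q=np.array(get_joint_pos()); t0=get_ft_torque()[2]; n=int(np.ceil(abs(deg)/step)); log=[]
    for i in range(1,n+1):
        k=q.copy(); k[5]+=np.radians(deg)*i/n; movej(k); t=get_ft_torque()[2]-t0; log.append(round(t,2))
        if abs(t)>lim: break
    return i==n and abs(t)<=lim, np.degrees(get_joint_pos()[5]-q[5]).round(1), log
E
python3 - <<'E'
from h import *
print(turn(12),get_time(),get_ft_force().round(1),get_ft_torque().round(2))
E
```

```text
(np.True_, np.float64(11.8), [np.float64(-0.07), np.float64(-0.03), np.float64(-0.06)]) 17.825 [-0.1  1.1  2. ] [-0.   -0.04 -0.06]
```

```bash
python3 - <<'E'
from h import *
print(turn(48,8),get_time(),get_ft_force().round(1),get_grip_width()*88)
p=get_tcp_pos()
print("blocked",movel([p[0],p[1],p[2]+.012],v=.04,until_force=8),get_tcp_pos()-p,get_ft_force().round(1),get_time(),get_grip_width()*88)
E
```

```text
(np.True_, np.float64(47.6), [np.float64(0.1), np.float64(0.06), np.float64(0.09), np.float64(0.1), np.float64(0.01), np.float64(0.08)]) 19.375 [0.3 0.2 1.9] 45.618259459441106
blocked False [0.00012947 0.00010093 0.01230673] [-0.6 -0.9 -0.8] 19.825 45.64346129058551
```

```bash
python3 - <<'E'
from h import *
p=get_tcp_pos()
print(movel([p[0],p[1],.136],v=.08,until_force=10)); wait(.5)
print(get_tcp_pos(),get_grip_width()*88,get_finger_force(),get_ft_force().round(1),get_time())
im=read_camera("scene")[150:310,140:353]
cv2.imwrite("pics/t5.png",cv2.resize(im,(800,600),interpolation=cv2.INTER_CUBIC)[:,:,::-1])
E
```

```text
False
[0.43779779 0.35553327 0.13592037] 45.60033743793249 29.998391792178154 [ 0.1 -0.4 -0.9] 21.6
```

View pics/t5.png

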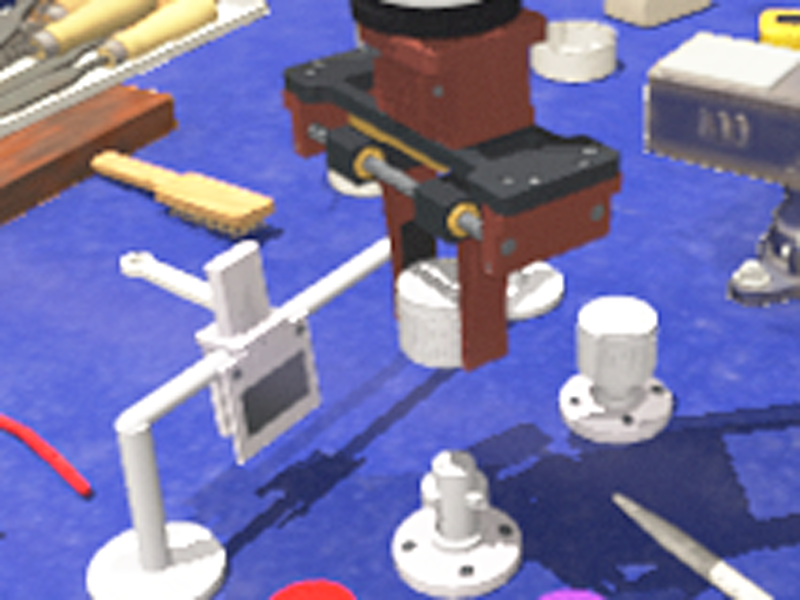

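The cap is held in the fingers at about (435,320), above the bare stub at (455,500). The tag still hangs upright at about (265,370), and the other cap is on its port at (615,350).

```bash
python3 -c "
from station import *
print(job_done(),get_time())"
```

```text
the job is handed in; nothing more can be done
the job is handed in; nothing more can be done
```

The job is handed in at about 22 s of the 58 s limit, verdict not shown: the tag hangs on the left (wide) sleeve, the left cap came loose clockwise and is held about 10 cm above its port, and the right cap is still on.

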